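# Show the goblet on the turntable

### The job

A customer would like to see the little goblet, the only piece in the dark-lined white tray with a stem and foot. Lift it out, leaving the other pieces standing in the tray, and set it down upright, not dropped, within the dark disc in the middle of the display turntable. Then turn the turntable slowly through one full turn, either way, until its knob is back at the brass pointer with the goblet still standing in the middle; disturb nothing else on the counter.

Things in the scene. Friction and masses are not known exactly. Their poses are not given: they have to be found in the camera images.
- goblet: The piece wanted: a little goblet of white shell with dark horn stripes, 85 mm tall, 120 g (varies). Foot: disc 50 mm across, 5 mm thick. Stem: 14 mm across, up to 45 mm. Bowl: straight-sided, 34 mm across, from 48 to 85 mm; grip it there from above. Origin: centre of the underside of the foot; z up along the stem. Loose, in any quarter of the tray.
- tray: Fixed white tray, dark-lined, 290 mm (its x) by 210 mm (its y), 60 mm high, walls and floor 5 mm thick. Origin: centre of the underside; z up. Four pieces stand in it, one per quarter, 65 mm along its x and 45 mm along its y from the centre, give or take 8 mm: fingers closing along its x have most room (67 mm from a piece's centre to the wall). May be left or right; turntable on the other side.
- cup: Another piece in the tray: plain straight striped cup, 42 mm across, 55 mm tall. Loose. Origin: centre of its underside, z up. Stays in the tray.
- dish: Another piece in the tray: low striped round dish, 48 mm across, 30 mm tall. Loose. Origin: centre of its underside, z up. Stays in the tray.
- caddy: Another piece in the tray: square striped box with a dark lid, 40 by 40 mm, 52 mm tall. Loose. Origin: centre of its underside, z up. Stays in the tray.
- turntable: Fixed round base of the display turntable. Origin: on the turning axis at the counter; its x axis points to the brass pointer, a small upright 34 mm high that stands 137 to 145 mm from the axis. The knob starts next to it, on the same radius. The base may face any way.
- platter (a joint): Angle of the turning wooden disc: 0 at the start (knob at the pointer), growing anticlockwise seen from above, counting on past a turn (a full turn reads 6.28 or -6.28). Turns either way with light friction (0.06 N m), no spring, and stays where it is left.
- platter_center (a point): Centre of the turntable's upper surface, 34 mm above the counter. The wooden disc is 240 mm across, with a dark inlaid disc 84 mm across in its middle, flush.
- knob_grip (a point): Where to take the turntable's knob, 70 mm above the counter on the knob's axis. The knob is an upright brass post 18 mm across, from 34 to 92 mm above the counter, 100 mm from the turning axis; it moves with the disc and spins freely about its own axis, so a gripper holding it can follow the 100 mm circle without turning itself.
- bangle0: Stone bangle lying flat beyond the tray and turntable, 74 mm across, 12 mm thick. Loose; origin: centre of its underside. Leave alone.
- bangle1: Glassy green bangle lying flat near the other, 74 mm across, 12 mm thick. Loose; origin: centre of its underside. Leave alone.
- spoon: Shell spoon, 170 mm long, lying on the counter at the far left. Loose. Leave alone.
- calculator: Black pocket calculator, 150 by 100 by 14 mm, at the far right. Loose; origin: centre of its underside. Leave alone.

How it is judged (in metres and radians):
On the way, in this order (a step that is already met when the one before it is completed fails the run):
1. The goblet stands upright on the turntable, within the dark disc, let go, the turntable not yet turned (horizontal distance between goblet and platter_center below 0.025 m and z of goblet in the frame of platter_center between -0.004 and 0.005 m and angle between goblet's own z axis and vertical below 0.12 rad and contact force between the fingers and goblet below 0.05 N and value of joint platter between -0.4 and 0.4 rad), for 0.3 s.
2. The turntable is half way round, the goblet still standing in the middle (horizontal distance between goblet and platter_center below 0.025 m and z of goblet in the frame of platter_center between -0.004 and 0.005 m and angle between goblet's own z axis and vertical below 0.12 rad and (value of joint platter above 3 rad or value of joint platter below -3 rad)), for 0.05 s.
At the end, for the whole second after the job is handed in: The goblet stands upright (within 7 degrees) on the turntable, within 25 mm of its middle, at rest; the turntable has made one full turn from its start, either way, to within 0.25 rad (14 degrees), and is still; the cup, the dish and the square box stand in the tray (horizontal distance between goblet and platter_center below 0.025 m and z of goblet in the frame of platter_center between -0.004 and 0.005 m and angle between goblet's own z axis and vertical below 0.12 rad and (value of joint platter between 6.03 and 6.53 rad or value of joint platter between -6.53 and -6.03 rad) and velocity of joint platter between -0.05 and 0.05 rad/s and linear speed of goblet below 0.02 m/s and angle between each of cup, dish, caddy's own z axis and vertical below 0.3 rad and z of each of cup, dish, caddy in the frame of tray below 0.02 m and x of cup in the frame of tray between -0.145 and 0.145 m and y of cup in the frame of tray between -0.105 and 0.105 m and x of dish in the frame of tray between -0.145 and 0.145 m and y of dish in the frame of tray between -0.105 and 0.105 m and x of caddy in the frame of tray between -0.145 and 0.145 m and y of caddy in the frame of tray between -0.105 and 0.105 m); the robot touches nothing.
It fails at once if the goblet is let fall onto the turntable (loose more than 20 mm above it) (horizontal distance between goblet and platter_center below 0.12 m and z of goblet in the frame of platter_center above 0.02 m and contact force between the fingers and goblet below 0.01 N).
It fails at once if the turntable is spun faster than about half a turn a second (3 rad/s) (velocity of joint platter above 3 rad/s or velocity of joint platter below -3 rad/s).
It fails at once if another piece is lifted out of the tray (z of any of cup, dish, caddy in the frame of tray above 0.05 m).
It fails at once if a bangle, the spoon or the calculator is moved more than 30 mm (distance of any of bangle0, bangle1, spoon, calculator from where it was at the start of the episode above 0.03 m).
It also fails if it takes over 72 s, if anything falls off the work surface, if the arm or the gripper's body presses on something with over 40 N, if the wrist force passes 120 N, or if a joint passes its speed limit or range.

### The arm

A 6-joint arm with a two-finger parallel gripper is mounted at the origin on the work surface. World frame = base frame: x ahead of the robot, y to its left, z up, the work surface at z = 0. Lengths are in mm, angles in rad, forces in N, time in s.
With the tool pointing down it reaches from about 350 to 975 mm from the base axis. Payload 7.1 kg.
Tool frame: the origin (TCP) lies at the very end of the fingers, on their centre line; the grasp point (between the pads) lies 19 mm behind it; z points along the fingers, y is the line along which they close (so a half turn about z gives the same grasp; the last joint's range is limited). The gripper opens to 88 mm and grips with 3 to 60 N. Pads are 20 mm wide; open, the fingers measure 115 mm over their backs; the gripper's body (75 mm by 178 mm) begins 61 mm behind the grasp point.
Start: joints at [-1.236, 0.423, 1.63, -0, 1.089, -0.019], TCP at [216.557, -586.266, 222.675] pointing down, gripper open.
Joint ranges: [-3, 3], [-0.9, 2.11], [0.09, 2.58], [-1.31, 4.45], [0.11, 2.69], [-2.54, 2.54]. Speed limits (rad/s): [2.39, 2.39, 3.01, 3.14, 3.14, 3.14].

### API

Orientations are given as a unit quaternion [w, x, y, z].
In Python, from bench import manip gives the robot as it stands. The module is installed in compiled form; this text tells all that it offers.
- The arm moves only by the shell command python3 -m handwheel 'ROWS' [FORCE]. ROWS is JSON, a list of rows, each a list of 7 numbers: the closure, from 0 (fully open) to 1 (shut), then the shift along the tool's x, y, z in units of 20 mm (1.0 is 20 mm), then the turn, a rotation vector about the tool's x, y, z in units of 8 degrees (1.0 is 8 degrees). In form: [[grip, x, y, z, ax, ay, az], ...]. A call has 1 to 10 rows; each row shifts and turns the commanded pose from where the row before left it, along the tool's axes as they then stand; what a row does not reach is not made up. A row lasts 1/10 s, in which the tool goes at most 50 mm and 8.59 degrees, less where a joint would pass 70% of its speed; a pose out of reach is approached as far as the arm can. A call with a number of a shift or a turn outside -1 to 1 is refused whole. A call with a gripper value outside its range is refused whole. The fingers move at their own pace and stop on an object; FORCE is the grip in N (left out, the last holds). Time passes only in rows, so rows that do not move let the fingers close. It gives the time, the measured TCP pose, the force, the opening and the grip force at its end, in the units of the state.
- manip.sense(): the state, without advancing time (a new reading comes with each control period).
- manip.camera(name): name is "scene" or "top" or "wrist"; returns a dict with "color" (400x640x3 uint8, red, green, blue), "z_map" (400x640 float32, mm along the optical axis (not along the pixel's ray), 0 where there is no reading), "fx", "fy", "cx", "cy" (pixels), "dist_coeffs" ([k1, k2, p1, p2, k3] as OpenCV has them; the pictures are not rectified), "camera_from_world" (4x4, takes a point from world to camera coordinates). Camera axes: x right, y up, looking along -z (the intrinsics and any distortion apply to the point x, -y, -z); pixel columns grow to the right and rows downward; lengths in mm; the calibration is good to about 2 mm. A picture is of the moment at which its call begins.
- manip.finish_job(): hands the job in; it is judged then, once.
The state is a dict: "clock": time; "joints": joint angles; "qd": joint speeds; "effort": joint torques, N m; "eef_pos": TCP position; "tool_rot": TCP orientation; "contact_force": force on the tool from outside, world axes, zero at the start; "moment": the same for the moment, N m; "width": finger opening in mm; "gripper_force": force on a finger pad.
Only numpy, scipy, OpenCV 4.12 (cv2) and the standard library are available. Lean on these libraries where they do the work, as an engineer would, in place of code of your own. Each camera call takes 0.05 s, during which the arm holds its last target. There are 200 camera calls.

## Working session

There is one attempt and no reset: what is moved stays moved. The work goes in short steps, Python scripts to look and compute and a shell command to move; the robot and the scene stay as the last step left them, time stands still between calls to the robot, and variables do not carry over. Pictures are saved under pics/ and viewed, at most 10 in all, crops included, and the job is handed in when it is done.

```bash
mkdir -p pics
cat > h.py <<'E'
import numpy as np, cv2
from bench import manip
def snap(n,f):
    c=manip.camera(n); cv2.imwrite('pics/'+f,c['color'][:,:,::-1]); np.savez('pics/'+f+'.npz',**{k:np.array(v) for k,v in c.items()}); return c
def load(f): return dict(np.load('pics/'+f+'.npz'))
def world(c,u,v,z=None):
    """z None: use depth; else intersect plane z"""
    K=np.array([[c['fx'],0,c['cx']],[0,c['fy'],c['cy']],[0,0,1]],float)
    p=cv2.undistortPoints(np.array([[[u,v]]],float),K,np.array(c['dist_coeffs'],float))[0,0]
    d=np.array([p[0],-p[1],-1]); T=np.array(c['camera_from_world']); R=T[:3,:3]; o=-R.T@T[:3,3]; w=R.T@d
    s=float(c['z_map'][int(round(v)),int(round(u))]) if z is None else (z-o[2])/w[2]
    return o+s*w
E
python3 - <<'E'
from h import *
c=snap('top','top1.png'); snap('scene','sc1.png')
print(c['camera_from_world'],c['fx'])
s=manip.sense(); print({k:s[k] for k in('clock','eef_pos','tool_rot','width')})
E
```

```text
[[-1.05791966e-02 -9.99891501e-01  1.02502381e-02 -2.34407335e+00]
 [ 9.96992998e-01 -9.76046160e-03  7.68745414e-02 -6.24002975e+02]
 [-7.67661535e-02  1.10326866e-02  9.96988083e-01 -1.65255330e+03]
 [ 0.00000000e+00  0.00000000e+00  0.00000000e+00  1.00000000e+00]] 438.5399734224361
{'clock': 0.1, 'eef_pos': array([ 216.39334845, -585.7813902 ,  221.9616839 ]), 'tool_rot': array([-7.18104539e-04,  9.84391765e-01,  1.75989559e-01, -1.15297828e-04]), 'width': 87.96119024942713}
```

View pics/top1.png

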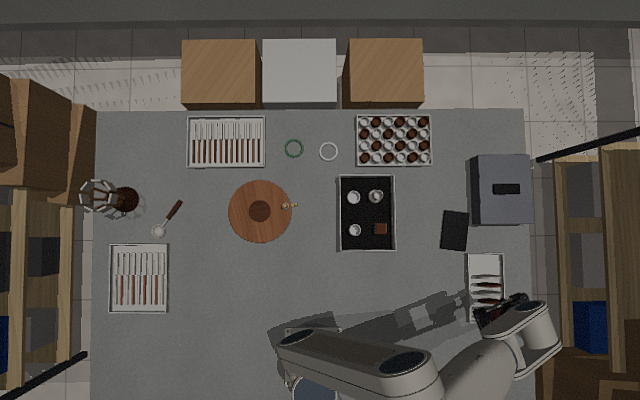

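View pics/sc1.png

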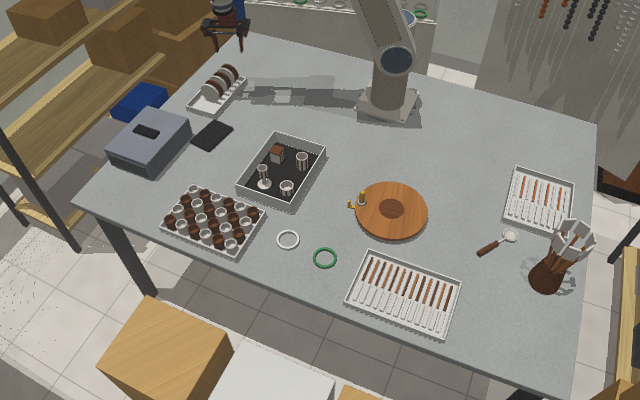

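The top view has the tray around (367,212), the turntable around (260,211) and the knob at (285,206). The scene view shows the goblet at (263,178), which is the far-right piece at (376,196) in the top view. Next I'll enlarge both.

Run:
```python
from h import *
a=cv2.imread('pics/top1.png')[165:260,220:405]; a=cv2.resize(a,None,fx=4,fy=4,interpolation=cv2.INTER_CUBIC)
cv2.imwrite('pics/crop1.png',a)
c=load('top1.png')
for n,u,v,z in [('gob rim',376,196,85),('gob',376,196,None),('disc',260,211,34),('knob',285,206,92),('TL',339,176,60),('TR',394,176,60),('BR',395,250,60),('BL',338,250,60)]: print(n,world(c,u,v,z).round(1))
```

```text
gob rim [ 598.3 -239.1   85. ]
gob [ 600.7 -244.8   47.7]
disc [549.1 194.   34. ]
knob [564.5  96.1  92. ]
TL [ 676.5 -105.3   60. ]
TR [ 674.6 -312.5   60. ]
BR [ 398.1 -309.6   60. ]
BL [400.7 -97.5  60. ]
```

View pics/crop1.png

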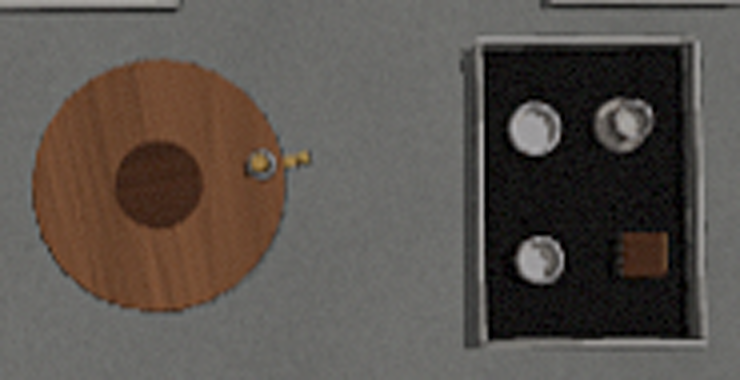

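The goblet is the top-right piece in the crop: its foot is near (622,125), and the small bowl leans inward at (629,122). The platter centre is at (159,184), the knob at (261,162) and the pointer at (303,158). I'll turn the tool so it closes along the tray's x, then move over the goblet.

```bash
python3 -m handwheel '[[0,0,0,0,0,0,-0.97],[0,0,0,0,0,0,-0.97],[0,0,0,0,0,0,-0.97],[0,0,0,0,0,0,-0.97],[0,0,0,0,0,0,-0.97],[0,0,0,0,0,0,-0.97],[0,0,0,0,0,0,-0.97],[0,0,0,0,0,0,-0.97],[0,0,0,0,0,0,-0.97],[0,0,0,0,0,0,0]]'
python3 -m handwheel '[[0,0.9,0.9,0,0,0,0],[0,0.9,0.9,0,0,0,0],[0,0.9,0.9,0,0,0,0],[0,0.9,0.9,0,0,0,0],[0,0.9,0.9,0,0,0,0],[0,0.9,0.9,0,0,0,0],[0,0.9,0.9,0,0,0,0],[0,0.9,0.9,0,0,0,0],[0,0.9,0.9,0,0,0,0],[0,0,0,0,0,0,0]]'
```

```text
clock: 1.1
eef_pos: [216.5, -586.0, 222.2]
tool_rot: [-0.0, 0.706, 0.708, 0.0]
contact_force: [-0.9, -0.8, -0.1]
width: 88.0
gripper_force: 0.0
clock: 2.1
eef_pos: [379.7, -422.1, 222.5]
tool_rot: [-0.0, 0.707, 0.707, 0.0]
contact_force: [-0.7, -0.0, 0.1]
width: 87.9
gripper_force: 0.0
```

```bash
python3 -m handwheel '[[0,0.9,1,0,0,0,0],[0,0.9,1,0,0,0,0],[0,0.9,1,0,0,0,0],[0,0.9,1,0,0,0,0],[0,0.9,1,0,0,0,0],[0,0.9,1,0,0,0,0],[0,0.9,1,0,0,0,0],[0,0.9,1,0,0,0,0],[0,0.9,1,0,0,0,0],[0,0.9,1,0,0,0,0]]'
python3 -m handwheel '[[0,0,0,0,0,0,0]]'
python3 - <<'E'
from h import *
snap('wrist','w1.png')
E
```

```text
clock: 3.1
eef_pos: [578.2, -243.6, 222.5]
tool_rot: [-0.0, 0.708, 0.707, -0.0]
contact_force: [-0.9, -0.8, 0.5]
width: 87.6
gripper_force: 0.0
clock: 3.2
eef_pos: [579.5, -242.5, 222.5]
tool_rot: [0.0, 0.707, 0.708, 0.0]
contact_force: [-0.9, -1.0, -0.1]
width: 87.9
gripper_force: 0.0
```

View pics/w1.png

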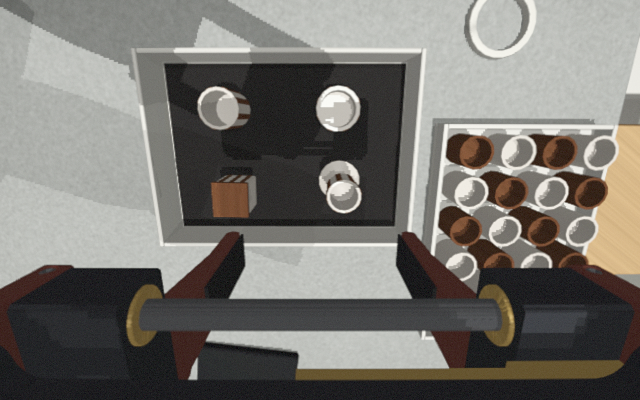

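The wrist view shows the goblet at bottom right of the tray, with its rim centred near (343,195) and its foot showing around (340,180). The square box is at (232,197), and the tray corners are at (135,49), (425,49), (410,243) and (163,244).

Run:
```python
from h import *
c=load('w1.png'); t=load('top1.png')
for n,u,v,z in [('rim',343,195,90),('rimL',326,195,90),('rimR',361,195,90),('foot left edge',319.5,180,10),('foot right',360,180,10),('TL',135,49,60),('TR',425,49,60),('BR',410,243,60),('BL',163,244,60),('depth rim',343,209,None),('depth rim',328,195,None),('cal floor',290,80,None)]: print(n,world(c,u,v,z).round(1))
f=lambda x,y:((x+.5)/4-.5+220,(y+.5)/4-.5+165)
for n,x,y,z in [('rim top',628,122,90),('inlay',159,184,34),('disc L',33,184,34),('disc R',286,184,34),('disc T',159,58,34),('disc B',159,311,34),('knob top',262,161,92),('pointer tip',308,157,34)]: print(n,world(t,*f(x,y),z).round(1))
```

```text
rim [ 603.5 -243.3   90. ]
rimL [ 586.6 -243.3   90. ]
rimR [ 621.5 -243.3   90. ]
foot left edge [ 580.  -244.3   10. ]
foot right [ 630.6 -244.2   10. ]
TL [ 400.3 -104.5   60. ]
TR [ 682.4 -104.5   60. ]
BR [ 684.1 -307.7   60. ]
BL [ 399.8 -309.4   60. ]
depth rim [ 604.  -258.6   87.6]
depth rim [ 588.6 -243.4   89.7]
cal floor [ 545.5 -126.9    4.5]
rim top [ 601.2 -240.7   90. ]
inlay [550.5 196.3  34. ]
disc L [551.7 315.6  34. ]
disc R [549.3  76.2  34. ]
disc T [670.3 196.2  34. ]
disc B [431.  196.5  34. ]
knob top [568.7  95.7  92. ]
pointer tip [574.7  55.2  34. ]
```

The rim (35 mm), foot (50 mm) and disc (240 mm) all measure as stated, and the goblet is at about (604,-243.5).

```bash
python3 -m handwheel '[[0,-0.05,0.6,0,0,0,0],[0,0,0.62,0,0,0,0],[0,0,0,1,0,0,0],[0,0,0,1,0,0,0],[0,0,0,1,0,0,0],[0,0,0,1,0,0,0],[0,0,0,1,0,0,0],[0,0,0,1,0,0,0],[0,0,0,1,0,0,0],[0,0,0,0.7,0,0,0]]'
python3 -m handwheel '[[0,0,0,0.7,0,0,0],[0,0,0,0,0,0,0],[0,0,0,0,0,0,0]]'
python3 -m handwheel '[[1,0,0,0,0,0,0],[1,0,0,0,0,0,0],[1,0,0,0,0,0,0],[1,0,0,0,0,0,0],[1,0,0,0,0,0,0],[1,0,0,0,0,0,0],[1,0,0,0,0,0,0],[1,0,0,0,0,0,0]]' 15
```

```text
clock: 4.25
eef_pos: [602.2, -245.2, 67.1]
tool_rot: [-0.0, 0.707, 0.707, -0.0]
contact_force: [-0.2, 0.8, 0.0]
width: 87.9
gripper_force: 0.0
clock: 4.55
eef_pos: [602.5, -244.7, 54.7]
tool_rot: [-0.0, 0.707, 0.708, 0.0]
contact_force: [-0.7, -0.0, -0.6]
width: 88.1
gripper_force: 0.0
clock: 5.35
eef_pos: [602.4, -244.5, 54.6]
tool_rot: [0.0, 0.706, 0.708, 0.0]
contact_force: [1.4, -0.1, -1.5]
width: 33.9
gripper_force: 15.0
```

```bash
python3 -m handwheel '[[1,0,0,-0.4,0,0,0],[1,0,0,-0.7,0,0,0],[1,0,0,-0.7,0,0,0],[1,0,0,-0.7,0,0,0],[1,0,0,-0.7,0,0,0],[1,0,0,-0.7,0,0,0],[1,0,0,-0.7,0,0,0],[1,0,0,-0.7,0,0,0],[1,0,0,-0.7,0,0,0],[1,0.3,0,0,0,0,0]]' 20
python3 -m handwheel '[[1,0.7,-0.1,0,0,0,0],[1,0.8,-0.1,0,0,0,0],[1,0.8,-0.1,0,0,0,0],[1,0.8,-0.1,0,0,0,0],[1,0.8,-0.1,0,0,0,0],[1,0.8,-0.1,0,0,0,0],[1,0.8,-0.1,0,0,0,0],[1,0.8,-0.1,0,0,0,0],[1,0.8,-0.1,0,0,0,0],[1,0.8,-0.1,0,0,0,0]]'
python3 -m handwheel '[[1,0.8,-0.1,0,0,0,0],[1,0.8,-0.1,0,0,0,0],[1,0.8,-0.1,0,0,0,0],[1,0.8,-0.1,0,0,0,0],[1,0.8,-0.1,0,0,0,0],[1,0.8,-0.1,0,0,0,0],[1,0.8,-0.1,0,0,0,0],[1,0.8,-0.1,0,0,0,0],[1,0.8,-0.1,0,0,0,0],[1,0.8,-0.1,0,0,0,0]]'
python3 -m handwheel '[[1,0.8,-0.1,0,0,0,0],[1,0.8,-0.1,0,0,0,0],[1,0.8,-0.1,0,0,0,0],[1,0.8,-0.1,0,0,0,0],[1,0.8,-0.1,0,0,0,0],[1,0.8,-0.1,0,0,0,0],[1,0.6,0,0,0,0,0],[1,0.3,0,0,0,0,0],[1,0,0,0,0,0,0],[1,0,0,0,0,0,0]]'
python3 - <<'E'
from h import *
snap('wrist','w2.png');snap('top','top2.png')
E
```

```text
clock: 6.35
eef_pos: [603.6, -239.4, 177.3]
tool_rot: [0.002, 0.707, 0.708, 0.001]
contact_force: [0.1, -0.3, -1.1]
width: 33.7
gripper_force: 20.0
clock: 7.35
eef_pos: [581.8, -79.3, 174.7]
tool_rot: [0.0, 0.706, 0.708, 0.0]
contact_force: [-0.1, 0.3, -1.0]
width: 33.7
gripper_force: 20.0
clock: 8.35
eef_pos: [561.5, 80.7, 174.7]
tool_rot: [-0.0, 0.706, 0.708, -0.0]
contact_force: [-1.0, -0.8, -1.2]
width: 33.7
gripper_force: 20.0
clock: 9.35
eef_pos: [549.5, 193.2, 174.6]
tool_rot: [0.0, 0.706, 0.708, -0.0]
contact_force: [0.4, -1.0, -1.9]
width: 34.0
gripper_force: 20.0
```

View pics/w2.png

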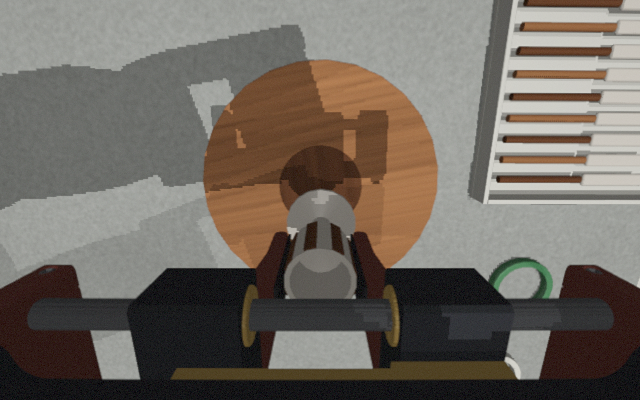

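The goblet is held upright with its foot at about (320,217). Below it is the inlay, with its centre near (320,186), its left and right edges at 279 and 361, and its top at 145. The platter's edges are at x=204 and 438, and its top is at 59.

Run:
```python
from h import *
c=load('w2.png')
for n,u,v in [('inlay L',279,186),('inlay R',361,186),('inlay T',320,145),('disc L',204,177),('disc R',438,177),('disc T',321,59)]: print(n,world(c,u,v,34).round(1))
for n,u,v in [('footL',287,217),('footR',355,217)]: print(n,world(c,u,v,130).round(1))
```

```text
inlay L [508.8 199.6  34. ]
inlay R [592.  199.8  34. ]
inlay T [550.3 240.7  34. ]
disc L [433.4 208.7  34. ]
disc R [669.3 209.2  34. ]
disc T [551.1 318.2  34. ]
footL [527.  198.4 130. ]
footR [575.5 198.5 130. ]
```

```bash
python3 -m handwheel '[[1,0.15,0,0.4,0,0,0],[1,0,0,0.8,0,0,0],[1,0,0,0.8,0,0,0],[1,0,0,0.8,0,0,0],[1,0,0,0.8,0,0,0],[1,0,0,0.5,0,0,0],[1,0,0,0.2,0,0,0],[1,0,0,0.1,0,0,0],[1,0,0,0,0,0,0],[1,0,0,0,0,0,0]]'
```

```text
clock: 10.45
eef_pos: [549.9, 196.5, 87.3]
tool_rot: [0.0, 0.706, 0.708, 0.0]
contact_force: [0.6, -0.2, -1.7]
width: 34.0
gripper_force: 20.0
```

```bash
python3 -m handwheel '[[1,0,0,0.08,0,0,0],[1,0,0,0.05,0,0,0],[1,0,0,0.05,0,0,0],[1,0,0,0,0,0,0],[1,0,0,0,0,0,0]]'
```

```text
clock: 10.95
eef_pos: [549.8, 196.5, 83.5]
tool_rot: [0.0, 0.706, 0.708, 0.0]
contact_force: [0.0, 0.1, 3.3]
width: 33.8
gripper_force: 20.0
```

The force sign has flipped, so the foot has touched down. I'll release and rise.

```bash
python3 -m handwheel '[[0.5,0,0,0,0,0,0],[0.4,0,0,0,0,0,0],[0.2,0,0,0,0,0,0],[0,0,0,0,0,0,0],[0,0,0,0,0,0,0],[0,0,0,0,0,0,0],[0,0,0,0,0,0,0],[0,0,0,0,0,0,0]]'
python3 -m handwheel '[[0,0,0,-0.4,0,0,0],[0,0,0,-0.8,0,0,0],[0,0,0,-0.8,0,0,0],[0,0,0,-0.8,0,0,0],[0,0,0,-0.8,0,0,0],[0,0,0,-0.8,0,0,0],[0,-0.8,0,-0.4,0,0,0],[0,-0.8,0,0,0,0,0],[0,-0.8,0,0,0,0,0],[0,-0.8,0,0,0,0,0]]'
python3 -m handwheel '[[0,-0.8,0,0,0,0,0],[0,-0.8,0,0,0,0,0],[0,-0.8,0,0,0,0,0],[0,-0.8,0,0,0,0,0],[0,-0.8,0,0,0,0,0],[0,-0.8,0,0,0,0,0],[0,-0.4,0,0,0,0,0],[0,0,0,0,0,0,0],[0,0,0,0,0,0,0]]'
python3 - <<'E'
from h import *
snap('wrist','w3.png')
E
```

```text
clock: 11.75
eef_pos: [549.4, 196.4, 83.1]
tool_rot: [-0.0, 0.706, 0.708, -0.0]
contact_force: [-0.3, 0.2, 0.4]
width: 87.5
gripper_force: 0.0
clock: 12.75
eef_pos: [548.9, 130.4, 178.3]
tool_rot: [-0.0, 0.707, 0.708, -0.001]
contact_force: [0.6, -0.0, 0.0]
width: 87.9
gripper_force: 0.0
clock: 13.65
eef_pos: [549.8, 28.4, 179.1]
tool_rot: [-0.0, 0.707, 0.708, 0.0]
contact_force: [-0.1, -0.3, 0.3]
width: 87.7
gripper_force: 0.0
```

View pics/w3.png

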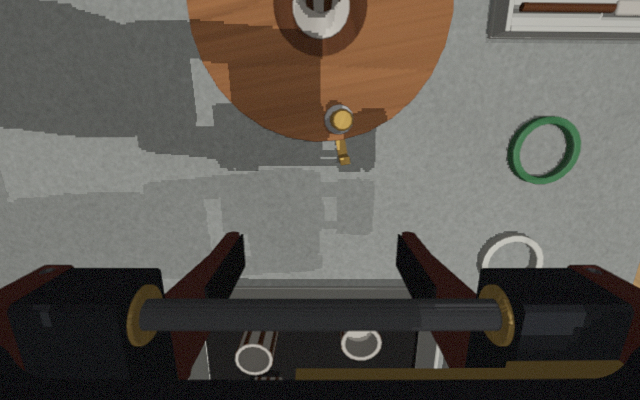

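The goblet stands inside the dark inlay: its foot is around (321,8) and the inlay spans 275 to 367. The knob top is at (342,120) and the pointer tip at about (343,158).

Run:
```python
from h import *
c=load('w3.png')
k=world(c,342,120,92);print(k,world(c,342,120),world(c,343,158,34),world(c,321,16,39))
C=np.array([550.6,197.7]); print('r',np.hypot(*(k[:2]-C)),np.degrees(np.arctan2(*(k[:2]-C)[::-1])))
p=world(c,298,10,39),world(c,346,10,39),world(c,321,38,39);print(p)
```

```text
[568.15183295 100.13120083  92.        ] [568.25767919 100.1188207   90.46132999] [573.90004875  62.77507869  34.        ] [551.52086801 188.29990509  39.        ]
r 99.13494545711373 -79.80202780096778
(array([531.34126622, 192.98237408,  39.        ]), array([573.43301689, 193.03157881,  39.        ]), array([551.55754453, 170.71856898,  39.        ]))
```

Radius checks at 99 mm. The knob is at about (568.3,99.6) at -79.8° and the goblet is within 3 mm of centre. I'll take the knob now.

```bash
python3 -m handwheel '[[0,0.9,0.3,0,0,0,0],[0,0.9,0.3,0,0,0,0],[0,0.9,0.33,0,0,0,0],[0,0.86,0,0,0,0,0],[0,0,0,0.9,0,0,0],[0,0,0,1,0,0,0],[0,0,0,1,0,0,0],[0,0,0,1,0,0,0],[0,0,0,1,0,0,0],[0,0,0,0.95,0,0,0]]'
python3 -m handwheel '[[0,0,0,0,0,0,0],[0,0,0,0,0,0,0]]'
python3 -m handwheel '[[0.5,0,0,0,0,0,0],[0.7,0,0,0,0,0,0],[1,0,0,0,0,0,0],[1,0,0,0,0,0,0],[1,0,0,0,0,0,0],[1,0,0,0,0,0,0],[1,0,0,0,0,0,0],[1,0,0,0,0,0,0],[1,0,0,0,0,0,0]]' 8
python3 - <<'E'
from h import *
# rows for 60 steps of 6 deg from -79.8, R=100: x-shift = world dy, y-shift = world dx
th=np.radians(-79.8+6*np.arange(61)); P=np.round(np.c_[np.sin(th),np.cos(th)]*100/20,2)
D=np.diff(P,axis=0).round(2)
for i in range(6): print(D[10*i:10*i+10].tolist())
E
```

```text
clock: 14.7
eef_pos: [567.7, 100.4, 61.2]
tool_rot: [-0.0, 0.706, 0.708, -0.0]
contact_force: [-0.1, -0.3, 0.6]
width: 87.8
gripper_force: 0.0
clock: 14.9
eef_pos: [567.9, 100.1, 62.1]
tool_rot: [-0.0, 0.706, 0.708, -0.0]
contact_force: [-0.2, 0.2, 0.8]
width: 88.1
gripper_force: 0.0
clock: 15.8
eef_pos: [568.1, 99.6, 62.0]
tool_rot: [-0.0, 0.706, 0.708, -0.0]
contact_force: [-3.2, 0.7, 0.7]
width: 19.2
gripper_force: 1.9
[[0.12, 0.5], [0.17, 0.5], [0.22, 0.47], [0.27, 0.45], [0.32, 0.42], [0.36, 0.38], [0.4, 0.34], [0.43, 0.3], [0.45, 0.25], [0.49, 0.2]]
[[0.5, 0.16], [0.51, 0.09], [0.52, 0.05], [0.53, -0.01], [0.52, -0.07], [0.5, -0.12], [0.5, -0.17], [0.47, -0.22], [0.45, -0.27], [0.42, -0.32]]
[[0.38, -0.36], [0.34, -0.4], [0.3, -0.43], [0.25, -0.45], [0.2, -0.49], [0.16, -0.5], [0.09, -0.51], [0.05, -0.52], [-0.01, -0.53], [-0.07, -0.52]]
[[-0.12, -0.5], [-0.17, -0.5], [-0.22, -0.47], [-0.27, -0.45], [-0.32, -0.42], [-0.36, -0.38], [-0.4, -0.34], [-0.43, -0.3], [-0.45, -0.25], [-0.49, -0.2]]
[[-0.5, -0.16], [-0.51, -0.09], [-0.52, -0.05], [-0.53, 0.01], [-0.52, 0.07], [-0.5, 0.12], [-0.5, 0.17], [-0.47, 0.22], [-0.45, 0.27], [-0.42, 0.32]]
[[-0.38, 0.36], [-0.34, 0.4], [-0.3, 0.43], [-0.25, 0.45], [-0.2, 0.49], [-0.16, 0.5], [-0.09, 0.51], [-0.05, 0.52], [0.01, 0.53], [0.07, 0.52]]
```

```bash
python3 -m handwheel '[[1,0,0,0,0,0,0],[1,0,0,0,0,0,0],[1,0.03,0.15,0,0,0,0],[1,0.04,0.15,0,0,0,0],[1,0.05,0.2,0,0,0,0],[1,0.17,0.5,0,0,0,0],[1,0.22,0.47,0,0,0,0],[1,0.27,0.45,0,0,0,0],[1,0.32,0.42,0,0,0,0],[1,0,0,0,0,0,0]]' 8
```

```text
clock: 16.8
eef_pos: [616.3, 123.3, 62.0]
tool_rot: [0.0, 0.706, 0.708, 0.001]
contact_force: [-2.2, 3.8, 2.6]
width: 17.6
gripper_force: 8.0
```

```bash
python3 -m handwheel '[[1,0.36,0.38,0,0,0,0],[1,0.4,0.34,0,0,0,0],[1,0.43,0.3,0,0,0,0],[1,0.45,0.25,0,0,0,0],[1,0.49,0.2,0,0,0,0],[1,0.5,0.16,0,0,0,0],[1,0.51,0.09,0,0,0,0],[1,0.52,0.05,0,0,0,0],[1,0.53,-0.01,0,0,0,0],[1,0.52,-0.07,0,0,0,0]]'
```

```text
clock: 17.8
eef_pos: [647.9, 216.2, 62.0]
tool_rot: [-0.0, 0.706, 0.708, -0.001]
contact_force: [-7.1, -2.3, 6.2]
width: 18.0
gripper_force: 8.0
```

```bash
python3 -m handwheel '[[1,0.5,-0.16,0,0,0,0],[1,0.5,-0.17,0,0,0,0],[1,0.47,-0.22,0,0,0,0],[1,0.45,-0.27,0,0,0,0],[1,0.42,-0.32,0,0,0,0],[1,0.38,-0.36,0,0,0,0],[1,0.34,-0.4,0,0,0,0],[1,0.3,-0.43,0,0,0,0],[1,0.25,-0.45,0,0,0,0],[1,0.2,-0.49,0,0,0,0]]'
```

```text
clock: 18.8
eef_pos: [582.6, 292.3, 62.0]
tool_rot: [0.0, 0.706, 0.708, 0.0]
contact_force: [-0.6, -5.0, 1.6]
width: 17.8
gripper_force: 8.0
```

```bash
python3 -m handwheel '[[1,0.16,-0.5,0,0,0,0],[1,0.09,-0.51,0,0,0,0],[1,0.05,-0.52,0,0,0,0],[1,-0.01,-0.53,0,0,0,0],[1,-0.07,-0.52,0,0,0,0],[1,-0.12,-0.5,0,0,0,0],[1,-0.17,-0.5,0,0,0,0],[1,-0.22,-0.47,0,0,0,0],[1,-0.27,-0.45,0,0,0,0],[1,-0.32,-0.42,0,0,0,0]]'
```

```text
clock: 19.8
eef_pos: [485.1, 274.6, 62.1]
tool_rot: [0.0, 0.706, 0.708, 0.001]
contact_force: [4.6, -3.4, -6.4]
width: 17.6
gripper_force: 8.0
```

```bash
python3 -m handwheel '[[1,-0.36,-0.36,0,0,0,0],[1,-0.4,-0.32,0,0,0,0],[1,-0.43,-0.3,0,0,0,0],[1,-0.45,-0.25,0,0,0,0],[1,-0.49,-0.2,0,0,0,0],[1,-0.5,-0.16,0,0,0,0],[1,-0.51,-0.09,0,0,0,0],[1,-0.52,-0.05,0,0,0,0],[1,-0.53,0.01,0,0,0,0],[1,-0.52,0.07,0,0,0,0]]'
```

```text
clock: 20.8
eef_pos: [451.3, 178.7, 62.0]
tool_rot: [-0.0, 0.706, 0.708, -0.001]
contact_force: [-4.0, 0.2, -0.2]
width: 17.7
gripper_force: 8.0
```

```bash
python3 -m handwheel '[[1,-0.5,0.12,0,0,0,0],[1,-0.5,0.17,0,0,0,0],[1,-0.47,0.22,0,0,0,0],[1,-0.45,0.27,0,0,0,0],[1,-0.42,0.32,0,0,0,0],[1,-0.38,0.36,0,0,0,0],[1,-0.34,0.4,0,0,0,0],[1,-0.3,0.43,0,0,0,0],[1,-0.25,0.45,0,0,0,0],[1,-0.2,0.49,0,0,0,0]]'
```

```text
clock: 21.8
eef_pos: [517.7, 103.1, 62.0]
tool_rot: [0.0, 0.706, 0.708, 0.0]
contact_force: [-2.6, -3.0, -2.9]
width: 18.0
gripper_force: 8.0
```

```bash
python3 -m handwheel '[[1,-0.16,0.5,0,0,0,0],[1,-0.09,0.51,0,0,0,0],[1,-0.05,0.52,0,0,0,0],[1,0.01,0.5,0,0,0,0],[1,0.05,0.3,0,0,0,0],[1,0.05,0.15,0,0,0,0],[1,0,0,0,0,0,0],[1,0,0,0,0,0,0],[1,0,0,0,0,0,0]]'
```

```text
clock: 22.7
eef_pos: [567.4, 99.7, 62.1]
tool_rot: [0.001, 0.706, 0.708, 0.0]
contact_force: [2.1, -8.3, -6.1]
width: 17.8
gripper_force: 8.0
```

The knob is back within 1 mm of its start. I'll release, rise and back off.

```bash
python3 -m handwheel '[[0.7,0,0,0,0,0,0],[0.6,0,0,0,0,0,0],[0.4,0,0,0,0,0,0],[0,0,0,0,0,0,0],[0,0,0,0,0,0,0],[0,0,0,0,0,0,0],[0,0,0,0,0,0,0],[0,0,0,0,0,0,0]]'
python3 -m handwheel '[[0,0,0,-0.4,0,0,0],[0,0,0,-0.8,0,0,0],[0,0,0,-0.8,0,0,0],[0,0,0,-0.8,0,0,0],[0,0,0,-0.8,0,0,0],[0,0,0,-0.8,0,0,0],[0,0,0,-0.8,0,0,0],[0,-0.8,0,-0.8,0,0,0],[0,-0.8,0,-0.4,0,0,0],[0,-0.8,0,0,0,0,0]]'
python3 -m handwheel '[[0,-0.8,0,0,0,0,0],[0,-0.8,0,0,0,0,0],[0,-0.4,0,0,0,0,0],[0,0,0,0,0,0,0],[0,0,0,0,0,0,0]]'
python3 - <<'E'
from h import *
c=snap('wrist','w4.png'); s=manip.camera('scene')['color'][100:300,170:450,::-1]
a=cv2.resize(s,(560,400)); cv2.imwrite('pics/f.png',np.vstack([cv2.resize(c['color'][:220,:,::-1],(560,192)),a]))
E
```

```text
clock: 23.5
eef_pos: [566.2, 100.2, 62.1]
tool_rot: [-0.0, 0.706, 0.708, -0.0]
contact_force: [0.8, 0.3, -1.2]
width: 78.7
gripper_force: 0.0
clock: 24.5
eef_pos: [566.9, 50.6, 191.5]
tool_rot: [0.001, 0.707, 0.708, 0.001]
contact_force: [-0.5, 0.4, -0.4]
width: 88.0
gripper_force: 0.0
clock: 25.0
eef_pos: [566.3, 12.1, 189.7]
tool_rot: [-0.0, 0.707, 0.708, -0.0]
contact_force: [0.9, -1.0, 0.1]
width: 88.2
gripper_force: 0.0
```

View pics/f.png

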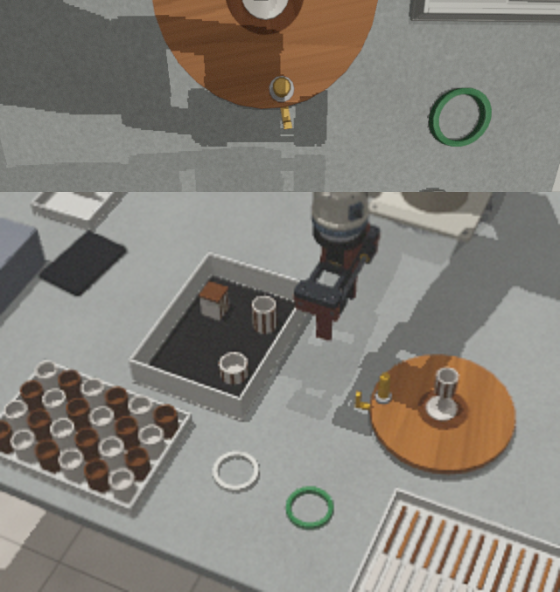

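The goblet stands upright in the inlay (scene panel, 446,395). The knob at (383,388) is next to the pointer at (362,402), and the three other pieces are standing in the tray. I'm handing in.

```bash
python3 -c "
from bench import manip
print(manip.finish_job())"
```

```text
the job is handed in; nothing more can be done
None
```

I handed the job in after about 25 s of robot time: the goblet stands upright in the dark disc, the turntable has made one full anticlockwise turn with its knob back at the pointer, and the last picture shows the cup, dish and box still standing in the tray (the hand-in gave no verdict).

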